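# Find the open pry gap of a plaster mould with a feeler blade

## Robot

A 7-joint arm with a two-finger parallel gripper is mounted at the origin on the work surface. World frame = base frame: x ahead of the robot, y to its left, z up, the work surface at z = 0. Lengths are in mm, angles in rad, forces in N, time in s.
With the tool pointing down it reaches from about 425 to 1025 mm from the base axis. Payload 9.4 kg.
Tool frame: the origin (TCP) lies at the very end of the fingers, on their centre line; the grasp point (between the pads) lies 19 mm behind it; z points along the fingers, y is the line along which they close (so a half turn about z gives the same grasp; the last joint's range is limited). The gripper opens to 93 mm and grips with 3 to 60 N. Pads are 15 mm wide; open, the fingers measure 128 mm over their backs; the gripper's body (75 mm by 188 mm) begins 65 mm behind the grasp point.
Start: joints at [1.112, 0.599, -0.003, 1.599, 0.002, 0.943, -0.08], TCP at [270.118, -672.801, 186.318] pointing down, gripper open.
Joint ranges: [-2.57, 2.57], [-0.35, 1.97], [-1.29, 1.29], [0.11, 2.56], [-1.05, 4.19], [0.11, 1.86], [-2.63, 2.63]. Speed limits (rad/s): [2.22, 2.22, 3.01, 3.01, 3.14, 3.14, 3.14].

## Interface

Orientations are given as a unit quaternion [w, x, y, z].
In Python, from rig import arm, eyes gives the robot as it stands.
- The arm moves only by the tool play_rows, never from a script. Its argument "deltas" is a list of rows, each an object with "dr": the turn, a rotation vector about the tool's x, y, z in degrees, a list of three; "xyz": the shift along the tool's x, y, z in mm, a list of three; "grip": the opening, from -1 (shut) to 1 (fully open). A call has 1 to 5 rows; each row is the pose to reach, as a shift and turn from the pose commanded when the call began, along the tool's axes at that moment; what a row does not reach only later rows make up. A row lasts 1/10 s, in which the tool goes at most 50 mm and 8.59 degrees, less where a joint would pass 70% of its speed; a pose out of reach is approached as far as the arm can. A call with a gripper value outside its range is refused whole. The fingers move at their own pace and stop on an object; "newtons" is the grip in N (left out, the last holds). Time passes only in rows, so rows that repeat a pose let the fingers close. It gives the time, the measured TCP pose, the force, the opening and the grip force at its end, in the units of the state.
- arm.state(): the state, without advancing time (a new reading comes with each control period).
- eyes.get_image(name): name is "scene" or "side" or "wrist"; returns (picture, depth): 480x640x3 uint8, red, green, blue; 480x640 float32, mm along the optical axis (not along the pixel's ray), 0 where there is no reading.
- eyes.get_calibration(name): a dict with "fov_y" (degrees; the focal length in pixels is half the picture's height over the tangent of half this angle, whatever the lens; pixels are square), "cx", "cy" (the principal point, pixels), "pose" (4x4, takes a point from camera to world coordinates); the wrist camera has in their place "hand_eye" (4x4, takes a point from camera to tool coordinates, whose origin is the TCP and whose axes are the flange's). Camera axes: x right, y up, looking along -z (the intrinsics and any distortion apply to the point x, -y, -z); pixel columns grow to the right and rows downward; lengths in mm; the calibration is good to about 2 mm. A picture is of the moment at which its call begins: read the wrist's pose just before it. get_calibration takes no time and is no camera call.
- arm.finish_job(): hands the job in; it is judged then, once.
The state is a dict: "time_s": time; "joints": joint angles; "joint_vel": joint speeds; "effort": joint torques, N m; "tool_pos": TCP position; "tool_rot": TCP orientation; "contact_force": force on the tool from outside, world axes, zero at the start; "wrist_torque": the same for the moment, N m; "finger_gap": finger opening in mm; "grasp_force": force on a finger pad.
Only numpy, scipy, OpenCV 4.12 (cv2) and the standard library are available. Lean on these libraries where they do the work, as an engineer would, in place of code of your own. Each camera call takes 0.05 s, during which the arm holds its last target. There are 200 camera calls.

## Task

Draw the red-handled feeler blade out of the wooden tool block and use it to find the one pry gap of the sloping plaster mould that runs deep: all three yield with the same light springy drag, but in two of them the blade then meets a hard stop well short of its collar. Leave the blade pushed fully home in the deep gap, collar down on the mould, let go of it, and leave the bust, jar and hammer where they are.

Things in the scene. Friction and masses are not known exactly. Their poses are not given: they have to be found in the camera images.
- gauge: Loose feeler blade, 140 g. Origin at blade tip, z from tip up through handle. Steel blade 5 (x) x 26 (y) mm, rounded tip, z 0 to 62; brass collar 20 x 34 mm, z 62 to 70; red handle 20 (x) x 32 (y) mm, z 70 to 134. Starts upright in the block's slot, collar on the block's top. A half turn about z changes nothing. Good grasp: closing across x at z about 105.
- gauge_tip (a point): The tip of the blade (the gauge's origin), axes as the gauge. A grip of about 70 N holds the blade steady against the forces in the gaps.
- block: Fixed dark wooden tool block, 80 (x) x 100 (y) x 70 mm high, origin at the centre of its underside, z up. A slot 9 mm (x) by 33 mm (y) runs down through its middle; the gauge stands in it, gauge x along block x.
- mould: Fixed white plaster slab in two halves, 110 (x) x 230 (y) x 78 (z) mm, sloped 30 degrees on a wooden cradle (base 170 x 250). Origin: centre of its upper face; z: normal of that face, leaning 30 degrees from vertical, roughly to the robot's right (-y); x: up the slope (roughly world +y); y: along the seam. Three pry gaps on the seam at x 0, y -65, 0, +65 mm run straight in along -z.
- gap0 (a point): Mouth centre, in the plane of the face, of the gap at mould y = -65 mm; axes as the mould. Every gap is 9 (x) x 32 (y) mm inside; its grey flared mouth, 21 x 44 mm, narrows over the first 10 mm. All three look alike. In two of them a hard unseen plaster key stops the blade tip 40 mm deep; in the third (differs each time) it goes in 62 mm, till the collar meets the face.
- gap1 (a point): Mouth centre of the middle gap; axes as the mould. In each gap a sprung brass shoe in the uphill (+x) wall, bevelled from 12 to 24 mm depth, hides what lies below and presses the blade to the downhill wall. Passing it takes 6 to 8 N in all (push and sideways together), then the drag is 3 to 6 N; a key or the collar stops it dead. The released blade stays in.
- gap2 (a point): Mouth centre of the gap at mould y = +65 mm; axes as the mould. Same as the other gaps to look at.
- bust: Loose small plaster bust, 72 mm across, 114 mm tall, origin at the centre of its base. Leave alone.
- jar: Loose jar, 64 mm across, 85 mm tall, with blue cap, origin at the centre of its base. Leave alone.
- mallet: Loose hammer with a wooden handle, 220 mm long, lying along its own x. Leave alone.
Not all that is in view belongs to the job. Leave any blue or green look-alike of the gauge alone.

How it is judged:
By the outcome, as a careful person would: the job done as asked, in the order asked, and still so for the second after the job is handed in, with the robot touching nothing.
It also fails if it takes over 54 s, if anything falls off the work surface, if the arm or the gripper's body presses on something with over 40 N, if the wrist force passes 120 N, or if a joint passes its speed limit or range.

## Working session

There is one attempt and no reset: what is moved stays moved. The work goes in short steps, Python scripts to look and compute and a tool call to move; the robot and the scene stay as the last step left them, time stands still between calls to the robot, and variables do not carry over. Pictures are saved under pics/ and viewed, at most 10 in all, crops included, and the job is handed in when it is done.

Besides the shell and the picture viewer there is one more tool, called after "Emit:" as name(argument=value, ...), one argument or row to a line, values as JSON. play_rows: Moves the arm, as the interface text tells. Its arguments: {"type":"object","properties":{"deltas":{"type":"array"},"newtons":{"type":"number"}},"required":["deltas"]}

```bash
ls; mkdir -p pics; cat > h.py <<'E'
import numpy as np, cv2
from scipy.spatial.transform import Rotation as R
from rig import arm, eyes
def grab(n):
    s=arm.state(); im,d=eyes.get_image(n); c=eyes.get_calibration(n)
    if n=="wrist":
        T=np.eye(4); w,x,y,z=s["tool_rot"]; T[:3,:3]=R.from_quat([x,y,z,w]).as_matrix(); T[:3,3]=s["tool_pos"]
        P=T@np.array(c["hand_eye"])
    else: P=np.array(c["pose"])
    return im,d,c,P
def pt(u,v,z,c,P):
    f=240/np.tan(np.radians(c["fov_y"])/2)
    p=np.stack([(u-c["cx"])/f*z,-(v-c["cy"])/f*z,-z],-1)
    return p@P[:3,:3].T+P[:3,3]
def cloud(d,c,P):
    v,u=np.mgrid[:480,:640]; return pt(u,v,d,c,P)
E
python3 - <<'E'
from h import *
print(arm.state())
for n in("scene","side"):
    im,d,c,P=grab(n); cv2.imwrite(f"pics/{n}.png",im[:,:,::-1]); np.savez(f"{n}.npz",im=im,d=d,P=P); print({k:(v if k!="pose" else np.round(v,2)) for k,v in c.items()})
E
```

```text
pics
{'time_s': 0.0, 'joints': array([ 1.11232847,  0.60010665, -0.00252843,  1.60009242,  0.00182883,
        0.94288514, -0.07982161]), 'joint_vel': array([-6.77742744e-05,  1.63316797e-03,  7.32233049e-04, -4.25372606e-04,
       -3.38879444e-04,  2.65081419e-05,  8.20094241e-04]), 'effort': array([-3.63310619e-04, -7.65069509e+01,  1.49707653e+00, -2.52345926e+01,
       -5.23267896e-02,  1.69856858e-02,  1.95340813e-04]), 'tool_pos': array([ 269.88100531, -672.34671829,  185.4869413 ]), 'tool_rot': array([-7.10787184e-04,  9.81832698e-01,  1.89747196e-01, -2.23480410e-04]), 'contact_force': array([0.08961424, 0.01346441, 0.54718147]), 'wrist_torque': array([-0.0500978 ,  0.01847387,  0.02085982]), 'grasp_force': 0.0, 'finger_gap': 93.11310352254995}
{'fov_y': 42.632376973835605, 'cx': 305.2152143246469, 'cy': 230.98190670431978, 'pose': array([[ 3.10000e-01, -7.80000e-01,  5.50000e-01,  1.24455e+03],
       [ 9.50000e-01,  2.40000e-01, -1.90000e-01, -2.37400e+02],
       [ 2.00000e-02,  5.80000e-01,  8.10000e-01,  1.03720e+03],
       [ 0.00000e+00,  0.00000e+00,  0.00000e+00,  1.00000e+00]])}
{'fov_y': 44.30380626459615, 'cx': 323.78556867881144, 'cy': 241.09143250141025, 'pose': array([[-7.40000e-01,  5.10000e-01, -4.40000e-01,  7.67500e+01],
       [-6.70000e-01, -5.60000e-01,  4.80000e-01,  5.88200e+02],
       [ 0.00000e+00,  6.50000e-01,  7.60000e-01,  1.01851e+03],
       [ 0.00000e+00,  0.00000e+00,  0.00000e+00,  1.00000e+00]])}
```

View pics/scene.png

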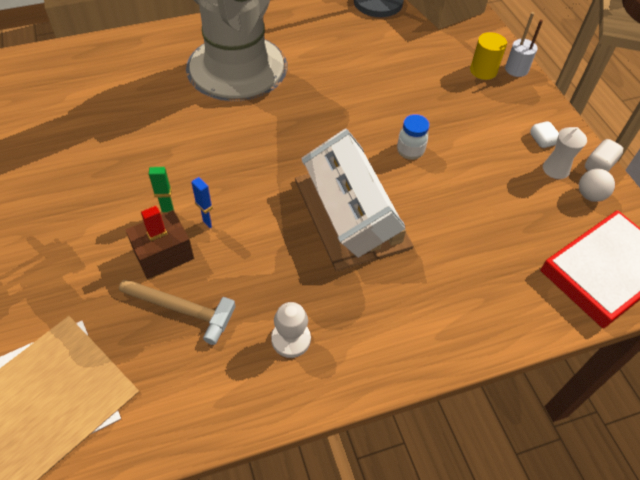

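View pics/side.png

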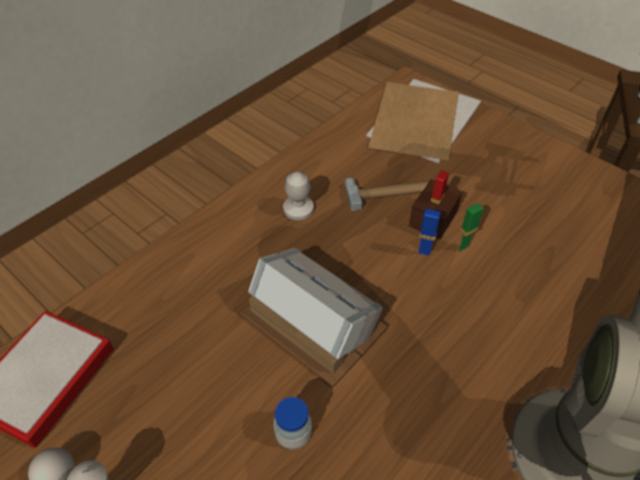

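Scene view: red handle in the block at (152,222), and the same in the side view at (440,185). Look-alikes are green at (160,188) and blue at (203,200), and the other red thing is the tray at (600,268). I choose (152,222), which is in the dark block. The mould gaps are at about (333,160), (345,183) and (357,207).

```bash
python3 - <<'E'
from h import *
for n in("scene","side"):
    z=np.load(n+".npz"); im,d,P=z["im"],z["d"],z["P"]; c=eyes.get_calibration(n); X=cloud(d,c,P)
    b=im.astype(int); r=(b[...,0]>120)&(b[...,1]<50)&(b[...,2]<50)&(d>0)
    box=np.zeros(r.shape,bool)
    if n=="scene": box[190:250,130:175]=1
    else: box[160:215,420:460]=1
    p=X[r&box]; print(n,"red",len(p),np.percentile(p,[3,50,97],axis=0).round(1))
    t=p[p[:,2]>p[:,2].max()-6]; print(" top",len(t),t.mean(0).round(1), cv2.minAreaRect(t[:,:2].astype(np.float32)))
    # block top
    bb=np.zeros(r.shape,bool)
    if n=="scene": bb[205:280,120:200]=1
    else: bb[165:245,400:470]=1
    q=X[bb&(d>0)]; q=q[(abs(q[:,2]-70)<4)]; print(" block",len(q),cv2.minAreaRect(q[:,:2].astype(np.float32)))
    # mould plane
    if n=="scene":
        m=np.zeros(r.shape,bool); m[125:260,300:410]=1
    else:
        m=np.zeros(r.shape,bool); m[245:360,245:385]=1
    m&=(d>0)&(b.min(2)>70)&(X[...,2]>60)
    q=X[m]; best=None; rng=np.random.default_rng(0)
    for _ in range(800):
        a=q[rng.choice(len(q),3,False)]; nn=np.cross(a[1]-a[0],a[2]-a[0]); L=np.linalg.norm(nn)
        if L<100: continue
        nn/=L; nn*=np.sign(nn[2])
        if abs(nn[2]-np.cos(np.radians(30)))>.05 : continue
        k=abs((q-a[0])@nn)<2.5
        if best is None or k.sum()>best.sum(): best=k
    q=q[best]; o=q.mean(0); nn=np.linalg.svd(q-o)[2][2]; nn*=np.sign(nn[2]); print(" plane",best.sum(),o.round(1),nn.round(3),np.degrees(np.arccos(nn[2])))
    ex=np.array([0,0,1])-nn*nn[2]; ex/=np.linalg.norm(ex); ey=np.cross(nn,ex)
    print(" mr",cv2.minAreaRect(np.stack([(q-o)@ex,(q-o)@ey],1).astype(np.float32)),ex.round(3),ey.round(3))
E
python3 -c "
import cv2
a=cv2.imread('pics/scene.png')
x=cv2.resize(a[120:270,280:420],None,fx=4,fy=4,interpolation=3);y=cv2.resize(a[160:310,115:215],(200*1,300))
cv2.imwrite('pics/c.png',cv2.hconcat([x[:600,:560],cv2.copyMakeBorder(y,0,300,0,0,0)]))"
```

```text
scene red 164 [[ 507.4 -295.7   98.6]
 [ 518.  -279.6  141.2]
 [ 524.8 -265.   144.8]]
 top 97 [ 516.3 -281.6  142.6] ((516.2041015625, -281.7610778808594), (17.142702102661133, 29.2695255279541), 6.6098198890686035)
 block 1467 ((508.7816467285156, -257.6724548339844), (84.86917114257812, 148.0142059326172), 10.975248336791992)
 plane 3897 [536.1  93.  108.7] [ 0.017 -0.505  0.863] 30.34618213847294
 mr ((-1.3963623046875, 5.640533447265625), (234.26284790039062, 114.5140609741211), 89.59093475341797) [-0.028  0.863  0.505] [-0.999 -0.033  0.   ]
side red 168 [[ 505.6 -291.2   88.8]
 [ 512.2 -266.9  133.3]
 [ 520.7 -263.2  144.2]]
 top 65 [ 513.5 -276.3  142.1] ((512.4476928710938, -276.0246887207031), (17.00514793395996, 34.77492904663086), 1.5838146209716797)
 block 906 ((496.11346435546875, -258.4271545410156), (115.97191619873047, 181.80421447753906), 41.3153076171875)
 plane 3036 [528.   96.3 110.2] [ 0.014 -0.498  0.867] 29.886788829332936
 mr ((-4.629077911376953, -4.849739074707031), (232.67100524902344, 117.22261047363281), 89.85945129394531) [-0.024  0.867  0.498] [-1.    -0.028  0.   ]
```

View pics/c.png

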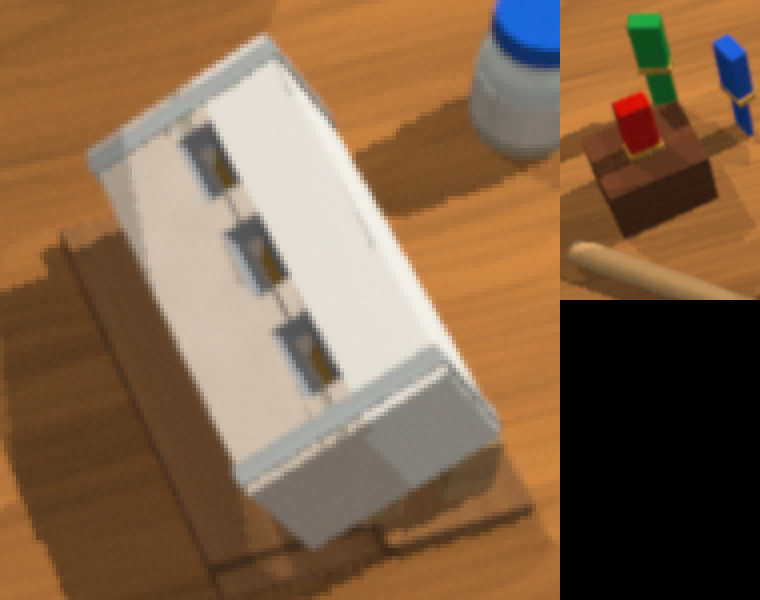

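The crop confirms the red handle sits in the dark block, with the green and blue look-alikes behind it. It also shows the three gaps, with the brass shoe on the uphill side. Next I locate the neighbours and plan the approach.

```bash
cat >> h.py <<'E'
def rot(): 
    w,x,y,z=arm.state()["tool_rot"]; return R.from_quat([x,y,z,w])
def frame(yax,zax):
    z=np.array(zax,float); z/=np.linalg.norm(z); y=np.array(yax,float); y-=z*(y@z); y/=np.linalg.norm(y)
    return R.from_matrix(np.stack([np.cross(y,z),y,z],1))
def goal(p,Rt):
    s=arm.state(); r=rot(); print("xyz",r.inv().apply(np.array(p)-s["tool_pos"]).round(1),"dr",np.degrees((r.inv()*Rt).as_rotvec()).round(2))
def az(a): return [np.cos(np.radians(a)),np.sin(np.radians(a)),0]
E
python3 - <<'E'
from h import *
print(np.round(eyes.get_calibration("wrist")["hand_eye"],2), eyes.get_calibration("wrist")["fov_y"])
for n in("scene","side"):
    z=np.load(n+".npz"); im,d,P=z["im"],z["d"],z["P"]; c=eyes.get_calibration(n); X=cloud(d,c,P); b=im.astype(int)
    near=(d>0)&(X[...,1]<-150)&(X[...,1]>-400)&(X[...,0]<650)
    for nm,m in(("g",(b[...,1]>b[...,0]+30)&(b[...,1]>b[...,2]+30)),("b",(b[...,2]>b[...,0]+50)&(b[...,2]>b[...,1]+40))):
        p=X[m&near]; print(n,nm,len(p),np.percentile(p,[3,50,97],axis=0).round(0).tolist())
goal([514,-330,330],frame(az(5),[0,0,-1]))
E
```

```text
[[  -0.      0.97    0.24   65.57]
 [   1.      0.     -0.     -1.02]
 [  -0.      0.24   -0.97 -199.25]
 [   0.      0.      0.      1.  ]] 59.80818532674909
scene g 588 [[405.0, -267.0, 11.0], [416.0, -253.0, 100.0], [424.0, -239.0, 135.0]]
scene b 449 [[458.0, -193.0, 11.0], [477.0, -182.0, 110.0], [485.0, -170.0, 136.0]]
side g 426 [[400.0, -262.0, 16.0], [409.0, -244.0, 108.0], [420.0, -234.0, 136.0]]
side b 524 [[454.0, -188.0, 11.0], [467.0, -175.0, 100.0], [481.0, -166.0, 135.0]]
xyz [ 354.  -227.  -144.2] dr [-7.000e-02 -5.000e-02 -7.312e+01]
```

Emit:
play_rows(
  deltas=[
    {"dr":[0,0,-8],"xyz":[30,-20,-50],"grip":1},
    {"dr":[0,0,-16],"xyz":[65,-50,-80],"grip":1},
    {"dr":[0,0,-24],"xyz":[105,-80,-100],"grip":1},
    {"dr":[0,0,-32],"xyz":[145,-110,-120],"grip":1},
    {"dr":[0,0,-40],"xyz":[180,-140,-140],"grip":1},
  ],
)

```text
time_s: 0.6
tool_pos: [375.3, -493.0, 317.7]
tool_rot: [-0.0, 0.856, 0.517, -0.0]
contact_force: [0.8, -0.6, 0.7]
finger_gap: 93.0
grasp_force: 0.0
```

```bash
python3 - <<'E'
from h import *
print(arm.state()["time_s"],arm.state()["joints"].round(2));goal([514,-250,330],frame(az(5),[0,0,-1]))
E
```

```text
0.6 [ 0.98  0.36 -0.22  1.68  0.09  1.11  0.26]
xyz [279.6   9.4 -12.4] dr [-2.00e-02  0.00e+00 -3.28e+01]
```

Emit:
play_rows(
  deltas=[
    {"dr":[0,0,-7],"xyz":[40,2,-5],"grip":1},
    {"dr":[0,0,-14],"xyz":[85,4,-12],"grip":1},
    {"dr":[0,0,-21],"xyz":[130,6,-12],"grip":1},
    {"dr":[0,0,-28],"xyz":[175,8,-12],"grip":1},
    {"dr":[0,0,-33],"xyz":[220,9,-12],"grip":1},
  ],
)

```text
time_s: 1.1
tool_pos: [486.8, -303.3, 329.0]
tool_rot: [-0.0, 0.675, 0.738, -0.0]
contact_force: [0.8, -1.3, -0.6]
finger_gap: 92.9
grasp_force: 0.0
```

```bash
python3 - <<'E'
from h import *
goal([514,-250,330],frame(az(5),[0,0,-1]))
E
```

```text
xyz [50.6 31.9 -1. ] dr [-0.01  0.    0.14]
```

Emit:
play_rows(
  deltas=[
    {"dr":[0,0,0],"xyz":[30,20,0],"grip":0.3},
    {"dr":[0,0,0],"xyz":[50,32,-1],"grip":0.3},
    {"dr":[0,0,0],"xyz":[50,32,-1],"grip":0.3},
    {"dr":[0,0,0],"xyz":[50,32,-1],"grip":0.3},
  ],
)

```text
time_s: 1.5
tool_pos: [513.7, -252.5, 329.8]
tool_rot: [-0.0, 0.676, 0.737, -0.0]
contact_force: [-0.5, 0.4, -0.3]
finger_gap: 66.1
grasp_force: 0.0
```

```bash
cat > g.py <<'E'
from h import *
im,d,c,P=grab("wrist"); cv2.imwrite("pics/w1.png",im[:,:,::-1]); X=cloud(d,c,P); b=im.astype(int)
r=((b[...,0]>80)&(b[...,1]<.4*b[...,0])&(b[...,2]<.4*b[...,0])&(d>0))
n,l,st,ce=cv2.connectedComponentsWithStats(r.astype(np.uint8)); k=1+st[1:,4].argmax(); r=l==k; print(st[k],ce[k])
p=X[r]; zt=np.percentile(p[:,2],95); t=p[p[:,2]>zt-4]; print(zt,len(t),t.mean(0).round(1),cv2.minAreaRect(t[:,:2].astype(np.float32)))
q=X[(d>0)&(abs(X[...,2]-70)<4)&(np.hypot(X[...,0]-514,X[...,1]+279)<75)]; print("block",len(q),cv2.minAreaRect(q[:,:2].astype(np.float32)))
print(arm.state()["tool_pos"],arm.state()["finger_gap"])
E
python3 g.py
```

```text
[292 210  24  44 904] [303.57300885 231.96902655]
143.90350133065465 654 [ 511.9 -282.   142.6] ((511.95440673828125, -282.5081481933594), (19.8397216796875, 32.03871154785156), 10.704957008361816)
block 5328 ((511.8987121582031, -282.7835693359375), (80.13397979736328, 100.27635955810547), 11.07141399383545)
[ 513.30395528 -253.41725795  329.75278878] 62.8629209024473
```

View pics/w1.png

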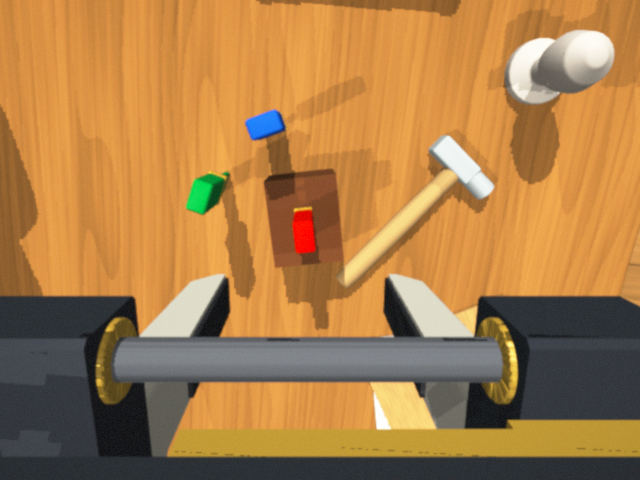

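The wrist view shows the red handle top at (304,232), centred in the block. The green (205,192) and blue (265,125) look-alikes and the hammer are clear of the fingers. Gauge centre is (512,-282.6), yaw about 10.9°.

```bash
python3 - <<'E'
from h import *
goal([512,-282.6,93],frame(az(10.9),[0,0,-1]))
E
```

```text
xyz [-28.9  -3.5 236.8] dr [-0.06  0.02 -6.07]
```

Emit:
play_rows(
  deltas=[
    {"dr":[0,0,-6],"xyz":[-29,-3.5,40],"grip":0.3},
    {"dr":[0,0,-6],"xyz":[-29,-3.5,80],"grip":0.3},
    {"dr":[0,0,-6],"xyz":[-29,-3.5,110],"grip":0.3},
    {"dr":[0,0,-6],"xyz":[-29,-3.5,140],"grip":0.3},
    {"dr":[0,0,-6],"xyz":[-29,-3.5,140],"grip":0.3},
  ],
)

```text
time_s: 2.05
tool_pos: [509.7, -282.5, 186.4]
tool_rot: [-0.003, 0.638, 0.77, -0.001]
contact_force: [-0.4, -0.7, 0.4]
finger_gap: 60.3
grasp_force: 0.0
```

```bash
python3 - <<'E'
from h import *
goal([512,-282.6,93],frame(az(10.9),[0,0,-1]))
E
sed -i 's/w1.png/w2.png/' g.py; python3 g.py
```

```text
xyz [-0.9  2.7 93.4] dr [-0.33 -0.21 -0.16]
[ 296  207   34   67 2101] [312.82484531 240.45311756]
143.74510957422328 1620 [ 511.8 -281.8  142.6] ((511.831787109375, -282.4971008300781), (19.692276000976562, 31.764034271240234), 11.128625869750977)
block 10990 ((512.0238647460938, -282.932373046875), (80.24028015136719, 100.63699340820312), 11.131831169128418)
[ 511.17220509 -282.61631693  188.70941943] 60.524277195816424
```

Emit:
play_rows(
  deltas=[
    {"dr":[0,0,0],"xyz":[-0.3,0.8,40],"grip":0.3},
    {"dr":[0,0,0],"xyz":[-0.3,0.8,75],"grip":0.3},
    {"dr":[0,0,0],"xyz":[-0.3,0.8,96],"grip":0.3},
    {"dr":[0,0,0],"xyz":[-0.3,0.8,96],"grip":0.3},
  ],
)

```text
time_s: 2.5
tool_pos: [513.0, -282.3, 93.3]
tool_rot: [-0.001, 0.637, 0.771, -0.0]
contact_force: [-0.1, -0.1, 0.5]
finger_gap: 60.7
grasp_force: 0.0
```

Emit:
play_rows(
  deltas=[
    {"dr":[0,0,0],"xyz":[0,0,0],"grip":-0.5},
    {"dr":[0,0,0],"xyz":[0,0,0],"grip":-0.6},
    {"dr":[0,0,0],"xyz":[0,0,0],"grip":-0.7},
    {"dr":[0,0,0],"xyz":[0,0,0],"grip":-0.8},
    {"dr":[0,0,0],"xyz":[0,0,0],"grip":-1},
  ],
  newtons=60,
)

```text
time_s: 3.0
tool_pos: [514.0, -281.9, 94.7]
tool_rot: [0.0, 0.637, 0.771, 0.0]
contact_force: [0.3, 0.2, 0.1]
finger_gap: 25.0
grasp_force: 0.0
```

Emit:
play_rows(
  deltas=[
    {"dr":[0,0,0],"xyz":[0,0,0],"grip":-1},
    {"dr":[0,0,0],"xyz":[0,0,0],"grip":-1},
    {"dr":[0,0,0],"xyz":[0,0,0],"grip":-1},
  ],
)

```text
time_s: 3.3
tool_pos: [513.8, -281.9, 94.4]
tool_rot: [0.0, 0.637, 0.771, -0.0]
contact_force: [-1.7, 0.0, 6.1]
finger_gap: 19.5
grasp_force: 60.0
```

```bash
python3 - <<'E'
from h import *
s=arm.state();print(s["tool_pos"],s["contact_force"],s["wrist_torque"],s["joints"].round(2))
n=np.array([.015,-.5,.866]); 
for o in([536,93,109],):
  goal(np.array(o)+n*150,frame([-.026,.866,.5],-n))
E
```

```text
[ 513.84561053 -281.85215096   94.39495524] [-1.72202833  0.01659115  6.09884317] [-0.04642615  0.22437681  0.06090321] [ 0.65  0.57 -0.36  1.99  0.33  0.63  0.27]
xyz [ 289.8   80.5 -144.6] dr [-24.83  21.16 -78.86]
```

Emit:
play_rows(
  deltas=[
    {"dr":[0,0,0],"xyz":[0,0,-25],"grip":-1},
    {"dr":[0,0,0],"xyz":[0,0,-60],"grip":-1},
    {"dr":[0,0,0],"xyz":[0,0,-100],"grip":-1},
    {"dr":[0,0,-6],"xyz":[10,0,-140],"grip":-1},
    {"dr":[0,0,-12],"xyz":[30,0,-180],"grip":-1},
  ],
)

```text
time_s: 3.8
tool_pos: [507.5, -253.1, 275.0]
tool_rot: [-0.0, 0.552, 0.834, -0.0]
contact_force: [0.4, -0.7, -1.2]
finger_gap: 19.4
grasp_force: 60.0
```

```bash
python3 - <<'E'
from h import *
n=np.array([.015,-.5,.866]); 
goal([620,-3,285],frame([-.026,.866,.5],-n))
E
```

```text
xyz [186.2 201.2 -10.1] dr [-26.33  17.94 -67.08]
```

Emit:
play_rows(
  deltas=[
    {"dr":[-3,2,-7],"xyz":[20,22,-4],"grip":-1},
    {"dr":[-6,4,-14],"xyz":[40,44,-8],"grip":-1},
    {"dr":[-9,6,-21],"xyz":[65,70,-10],"grip":-1},
    {"dr":[-11,8,-28],"xyz":[90,97,-10],"grip":-1},
    {"dr":[-14,9.5,-35],"xyz":[115,124,-10],"grip":-1},
  ],
)

```text
time_s: 4.3
tool_pos: [577.9, -97.0, 284.1]
tool_rot: [-0.002, 0.269, 0.952, 0.146]
contact_force: [0.7, -0.1, -1.3]
finger_gap: 19.3
grasp_force: 60.0
```

```bash
python3 - <<'E'
from h import *
n=np.array([.015,-.5,.866]); 
goal([620,-3,285],frame([-.026,.866,.5],-n))
E
```

```text
xyz [12.2 98.2 28.5] dr [-12.19   8.62 -31.87]
```

Emit:
play_rows(
  deltas=[
    {"dr":[-2.7,2,-7.2],"xyz":[3,25,8],"grip":-1},
    {"dr":[-5.5,4,-14.4],"xyz":[7,55,18],"grip":-1},
    {"dr":[-8,6,-21.5],"xyz":[10,80,24],"grip":-1},
    {"dr":[-11,7.8,-28.5],"xyz":[12,98,28],"grip":-1},
    {"dr":[-12,8.5,-31.5],"xyz":[12,98,28],"grip":-1},
  ],
)

```text
time_s: 4.8
tool_pos: [620.6, -3.3, 284.3]
tool_rot: [-0.004, -0.012, 0.966, 0.258]
contact_force: [-1.3, -0.2, -2.6]
finger_gap: 19.4
grasp_force: 60.0
```

Emit:
play_rows(
  deltas=[
    {"dr":[0,0,0],"xyz":[0,0,0],"grip":-1},
    {"dr":[0,0,0],"xyz":[0,0,0],"grip":-1},
  ],
)

```text
time_s: 5.0
tool_pos: [619.9, -5.1, 284.5]
tool_rot: [-0.004, -0.008, 0.967, 0.256]
contact_force: [-0.2, 0.3, -2.3]
finger_gap: 19.3
grasp_force: 60.0
```

```bash
python3 - <<'E'
from h import *
n=np.array([.015,-.5,.866]); 
goal([620,-3,285],frame([-.026,.866,.5],-n)); print(arm.state()["joints"].round(2))
im,d,c,P=grab("wrist"); cv2.imwrite("pics/w3.png",im[:,:,::-1]); np.savez("w3.npz",im=im,d=d,P=P)
E
```

```text
xyz [-0.1  2.   0.6] dr [-0.29  0.16 -0.78]
[ 0.82  0.65 -1.01  1.68  0.02  1.05  1.5 ]
```

View pics/w3.png

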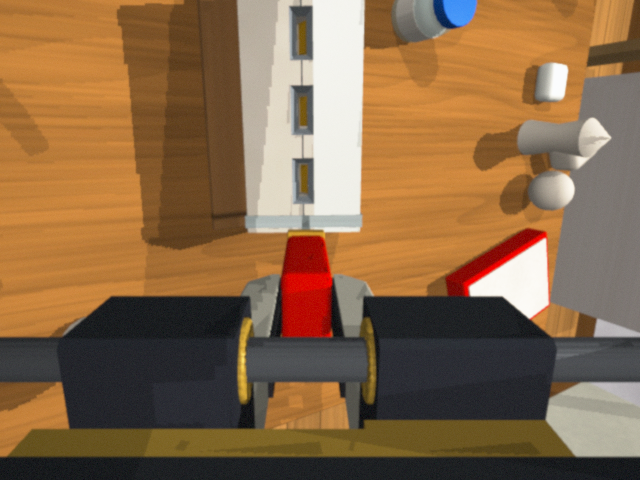

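The held gauge is at (306,280). The three mouths show at (302,33), (303,110) and (304,180) with clear grey rims, so I measure the plane and mouths from this view.

```bash
cat > m.py <<'E'
from h import *
z=np.load("w3.npz"); im,d,P=z["im"],z["d"],z["P"]; c=eyes.get_calibration("wrist"); X=cloud(d,c,P)
g=im.min(2).astype(int); g[212:]=0
face=(g>150)&(d>0); face[:,:248]=0; face[:,357:]=0
q=X[face]
for _ in range(5):
    o=q.mean(0); n=np.linalg.svd(q-o,full_matrices=False)[2][2]; n*=np.sign(n[2]); q=X[face]; q=q[abs((q-o)@n)<2]
print("plane",len(q),o.round(1),n.round(4),np.degrees(np.arccos(n[2])))
roi=np.zeros(g.shape,np.uint8); roi[2:210,284:322]=1
m=((g<140)&(roi>0)).astype(np.uint8); m=cv2.morphologyEx(m,cv2.MORPH_OPEN,np.ones((7,7)))
f=240/np.tan(np.radians(c["fov_y"])/2); C=[]
ex=np.array([0,0,1])-n*n[2]; ex/=np.linalg.norm(ex); ey=np.cross(n,ex)
for k in cv2.findContours(m,cv2.RETR_EXTERNAL,cv2.CHAIN_APPROX_NONE)[0]:
    if cv2.contourArea(k)<300: continue
    uv=k[:,0].astype(float); ray=np.stack([(uv[:,0]-c["cx"])/f,-(uv[:,1]-c["cy"])/f,-np.ones(len(uv))],1)@P[:3,:3].T; e=P[:3,3]
    p=e+ray*(((o-e)@n)/(ray@n))[:,None]; ab=np.stack([(p-o)@ex,(p-o)@ey],1).astype(np.float32)
    (a,b),wh,an=cv2.minAreaRect(ab); w=o+a*ex+b*ey; C.append(w); print(cv2.boundingRect(k),w.round(1),np.round(wh,1),round(an,1))
C=np.array(sorted(C,key=lambda w:-w[0])); ey=C[2]-C[0]; print("span",np.linalg.norm(ey)); ey-=n*(ey@n); ey/=np.linalg.norm(ey); ex=np.cross(ey,n)
print("ex",ex.round(4),"ey",ey.round(4),"mean",C.mean(0).round(1))
np.savez("mould.npz",o=C.mean(0),n=n,ex=ex,ey=ey)
E
python3 m.py
```

```text
plane 19528 [527.8  90.2 108.5] [ 0.0141 -0.4992  0.8664] 29.957316553978306
(295, 158, 19, 45) [593.4  92.8 108.9] [16.9 42.5] 1.3
(294, 85, 19, 49) [528.5  91.1 108.9] [42.2 16.8] 89.3
(292, 6, 21, 54) [464.   89.3 109. ] [42.8 17.8] 89.2
span 129.44639879246975
ex [-0.0227  0.8661  0.4994] ey [-9.996e-01 -2.670e-02  9.000e-04] mean [528.6  91.1 108.9]
```

```bash
python3 - <<'E'
from h import *
im=np.load("w3.npz")["im"]
for v in(33,110,180): print(v,[im[v,u].tolist() for u in range(286,320)])
E
```

```text
33 [[226, 219, 201], [225, 217, 197], [219, 211, 198], [195, 193, 188], [172, 176, 179], [150, 156, 159], [108, 114, 118], [87, 97, 99], [90, 92, 95], [90, 92, 94], [105, 104, 99], [127, 117, 101], [130, 109, 78], [120, 95, 36], [113, 84, 16], [118, 89, 24], [113, 85, 3], [114, 84, 13], [109, 84, 9], [104, 81, 38], [90, 82, 65], [82, 83, 82], [81, 88, 87], [81, 85, 90], [85, 89, 93], [96, 98, 101], [153, 154, 151], [222, 221, 216], [242, 241, 236], [244, 244, 239], [244, 243, 239], [245, 245, 240], [245, 244, 240], [243, 244, 238]]
110 [[221, 208, 193], [207, 195, 179], [201, 189, 174], [204, 192, 178], [206, 202, 191], [184, 189, 189], [168, 177, 184], [149, 157, 163], [114, 119, 124], [93, 97, 99], [104, 107, 107], [114, 113, 107], [108, 99, 88], [120, 103, 75], [123, 96, 44], [113, 83, 7], [118, 86, 13], [117, 87, 20], [117, 88, 15], [113, 83, 24], [104, 86, 48], [92, 87, 76], [84, 87, 86], [84, 86, 90], [84, 88, 91], [89, 93, 95], [118, 121, 119], [184, 184, 176], [235, 235, 227], [242, 242, 234], [241, 242, 235], [242, 243, 235], [242, 242, 236], [243, 242, 236]]
180 [[225, 217, 198], [228, 219, 202], [226, 218, 199], [227, 218, 200], [225, 217, 198], [218, 210, 197], [191, 193, 191], [173, 181, 182], [153, 162, 167], [110, 117, 121], [89, 97, 99], [94, 100, 99], [108, 106, 103], [130, 120, 107], [134, 118, 90], [126, 100, 51], [118, 90, 19], [119, 89, 15], [119, 89, 10], [117, 88, 15], [115, 88, 27], [104, 82, 56], [90, 90, 86], [82, 86, 89], [88, 91, 93], [84, 88, 91], [97, 103, 101], [149, 153, 148], [216, 217, 205], [236, 236, 229], [239, 240, 231], [241, 241, 234], [240, 240, 233], [240, 240, 233]]
```

```bash
python3 - <<'E'
from h import *
z=np.load("w3.npz"); im,d=z["im"].astype(int),z["d"]; c=eyes.get_calibration("wrist"); X=cloud(d,c,np.array(c["hand_eye"]))
r=(im[...,0]>80)&(im[...,1]<.4*im[...,0])&(im[...,2]<.4*im[...,0])&(d>0); r[:,:270]=0; r[:,340:]=0
p=X[r]
for a in range(-60,45,12):
    t=p[(p[:,2]>a)&(p[:,2]<a+12)]
    if len(t)>20: print(a,len(t),np.percentile(t,[2,50,98],axis=0).round(1).tolist())
b=(im[...,0]>im[...,2]+50)&(d>0); b[:226]=0;b[240:]=0;b[:,:280]=0;b[:,335:]=0;p=X[b&(X[...,2]<60)]
print("collar",len(p),np.percentile(p,[2,50,98],axis=0).round(1).tolist())
E
```

```text
-60 1249 [[-9.1, -7.7, -49.3], [3.1, 0.6, -48.4], [14.8, 8.5, -48.0]]
-48 2320 [[-9.7, -8.8, -48.0], [7.3, 0.6, -47.3], [16.6, 10.1, -37.5]]
-36 372 [[14.7, -8.6, -35.8], [16.4, 0.6, -30.2], [16.8, 9.8, -24.4]]
-24 311 [[14.9, -8.4, -23.8], [16.4, 0.6, -18.3], [16.8, 9.7, -12.2]]
-12 250 [[15.2, -8.5, -11.8], [16.4, 0.5, -6.2], [16.7, 9.5, -0.3]]
0 204 [[15.1, -8.4, 0.2], [16.5, 0.0, 5.4], [16.8, 9.5, 10.7]]
collar 384 [[14.9, -9.2, 4.1], [16.6, 0.0, 15.6], [17.7, 10.0, 21.9]]
```

```bash
cat > t.py <<'E'
from h import *
import sys
z=np.load("mould.npz"); o,n,ex,ey=[z[k] for k in("o","n","ex","ey")]
O=o-3.0*ex-0.4*ey
def rep():
    s=arm.state(); q=s["tool_pos"]-O; F=s["contact_force"]; print("t",s["time_s"],"m",np.round([q@ex,q@ey,q@n-86.4],1),"F ex,ey,n",np.round([F@ex,F@ey,F@n],1))
rep()
if len(sys.argv)>1:
    y,h=map(float,sys.argv[1:]); goal(O+y*ey+(h+86.4)*n,frame(ex,-n))
E
python3 t.py -65 20
```

```text
t 5.05 m [  5.7 -88.1 115.3] F ex,ey,n [-0.6  0.4 -1.6]
xyz [23.3 -5.5 95.2] dr [-0.26  0.13 -0.56]
```

Emit:
play_rows(
  deltas=[
    {"dr":[-0.26,0.13,-0.56],"xyz":[23.3,-5.5,25],"grip":-1},
    {"dr":[-0.26,0.13,-0.56],"xyz":[23.3,-5.5,60],"grip":-1},
    {"dr":[-0.26,0.13,-0.56],"xyz":[23.3,-5.5,88],"grip":-1},
    {"dr":[-0.26,0.13,-0.56],"xyz":[23.3,-5.5,95],"grip":-1},
    {"dr":[-0.26,0.13,-0.56],"xyz":[23.3,-5.5,95],"grip":-1},
  ],
)

```text
time_s: 5.55
tool_pos: [595.5, 37.6, 200.1]
tool_rot: [-0.004, -0.014, 0.966, 0.259]
contact_force: [-0.4, -0.6, -0.8]
finger_gap: 19.7
grasp_force: 60.0
```

```bash
python3 t.py -65 6; python3 - <<'E'
from h import *
im,d,c,P=grab("wrist"); cv2.imwrite("pics/w4.png",im[0:480,:,::-1])
E
```

```text
t 5.55 m [  0.7 -64.9  20.2] F ex,ey,n [-0.9  0.4 -0.4]
xyz [-0.1 -0.7 14.2] dr [ 0.01 -0.06  0.12]
```

View pics/w4.png

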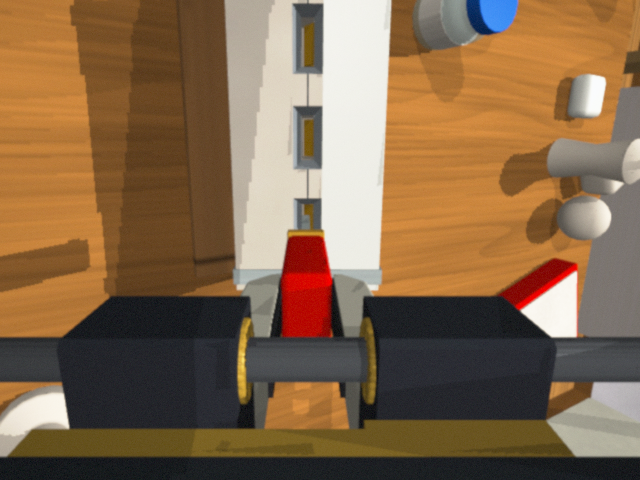

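Blade lines up with gap0's mouth (308,215), slightly on the downhill side as intended. Entering.

Emit:
play_rows(
  deltas=[
    {"dr":[0,0,0.1],"xyz":[0,-0.3,8],"grip":-1},
    {"dr":[0,0,0.1],"xyz":[0,-0.3,16],"grip":-1},
    {"dr":[0,0,0.1],"xyz":[0,-0.3,22],"grip":-1},
    {"dr":[0,0,0.1],"xyz":[0,-0.3,27],"grip":-1},
    {"dr":[0,0,0.1],"xyz":[0,-0.3,30],"grip":-1},
  ],
)

```text
time_s: 6.1
tool_pos: [595.3, 52.2, 173.4]
tool_rot: [-0.004, -0.013, 0.966, 0.259]
contact_force: [-0.2, -0.3, -1.3]
finger_gap: 19.7
grasp_force: 60.0
```

```bash
python3 t.py -65 -30
```

```text
t 6.1 m [  0.  -65.2 -10.2] F ex,ey,n [-0.9  0.2 -1. ]
xyz [ 0.2 -0.  19.8] dr [ 0.05 -0.02  0.01]
```

No contact down to 10 mm. Now going past the shoe in small steps.

Emit:
play_rows(
  deltas=[
    {"dr":[0,0,0],"xyz":[0,0,3],"grip":-1},
    {"dr":[0,0,0],"xyz":[0,0,6],"grip":-1},
    {"dr":[0,0,0],"xyz":[0,0,9],"grip":-1},
    {"dr":[0,0,0],"xyz":[0,0,12],"grip":-1},
  ],
)

```text
time_s: 6.5
tool_pos: [595.5, 57.9, 163.4]
tool_rot: [-0.004, -0.013, 0.966, 0.259]
contact_force: [0.5, -2.8, 2.9]
finger_gap: 19.4
grasp_force: 60.0
```

```bash
python3 t.py -65 -30
```

```text
t 6.5 m [ -0.1 -65.5 -21.7] F ex,ey,n [-1.  -0.4  4. ]
xyz [0.5 0.1 8.3] dr [0.03 0.02 0.01]
```

Emit:
play_rows(
  deltas=[
    {"dr":[0,0,0],"xyz":[0,0,3],"grip":-1},
    {"dr":[0,0,0],"xyz":[0,0,6],"grip":-1},
    {"dr":[0,0,0],"xyz":[0,0,9],"grip":-1},
    {"dr":[0,0,0],"xyz":[0,0,12],"grip":-1},
  ],
)

```text
time_s: 6.9
tool_pos: [595.2, 63.9, 152.9]
tool_rot: [-0.004, -0.013, 0.966, 0.259]
contact_force: [-0.1, -2.3, 0.8]
finger_gap: 19.2
grasp_force: 60.0
```

```bash
python3 t.py -65 -40
```

```text
t 6.9 m [ -0.  -65.4 -33.9] F ex,ey,n [-1.6  0.2  1.8]
xyz [0.4 0.  6.1] dr [0.04 0.01 0.  ]
```

Emit:
play_rows(
  deltas=[
    {"dr":[0,0,0],"xyz":[0,0,2],"grip":-1},
    {"dr":[0,0,0],"xyz":[0,0,4],"grip":-1},
    {"dr":[0,0,0],"xyz":[0,0,6],"grip":-1},
    {"dr":[0,0,0],"xyz":[0,0,7.5],"grip":-1},
  ],
)

```text
time_s: 7.3
tool_pos: [595.6, 67.4, 146.8]
tool_rot: [-0.003, -0.013, 0.966, 0.259]
contact_force: [-1.6, -11.0, 16.4]
finger_gap: 19.4
grasp_force: 60.0
```

```bash
python3 t.py -65 -40
```

```text
t 7.3 m [ -0.1 -65.9 -40.8] F ex,ey,n [-1.3  1.9 19.7]
xyz [ 0.9  0.1 -0.8] dr [ 0.02  0.06 -0.  ]
```

Hard stop: 20 N at 40.8 mm, so gap0 is shallow. Withdrawing along the axis and shifting to gap1.

Emit:
play_rows(
  deltas=[
    {"dr":[0,0,0],"xyz":[0,0,-8],"grip":-1},
    {"dr":[0,0,0],"xyz":[0,0,-22],"grip":-1},
    {"dr":[0,0,0],"xyz":[0,0,-38],"grip":-1},
    {"dr":[0,0,0],"xyz":[0,0,-52],"grip":-1},
    {"dr":[0,0,0],"xyz":[0,0,-58],"grip":-1},
  ],
)

```text
time_s: 7.8
tool_pos: [596.6, 37.7, 198.4]
tool_rot: [-0.003, -0.013, 0.966, 0.259]
contact_force: [0.9, 0.1, -1.5]
finger_gap: 19.9
grasp_force: 60.0
```

```bash
python3 t.py 0 15
```

```text
t 7.8 m [ -0.1 -66.   18.7] F ex,ey,n [-0.6 -0.9 -1.3]
xyz [66.   0.1  3.6] dr [ 0.01  0.12 -0.  ]
```

Emit:
play_rows(
  deltas=[
    {"dr":[0,0,0],"xyz":[25,0,0],"grip":-1},
    {"dr":[0,0,0],"xyz":[50,0,0],"grip":-1},
    {"dr":[0,0.1,0],"xyz":[66,0,0],"grip":-1},
    {"dr":[0,0.1,0],"xyz":[66,0,2],"grip":-1},
    {"dr":[0,0.1,0],"xyz":[66,0,6],"grip":-1},
  ],
)

```text
time_s: 8.3
tool_pos: [530.6, 39.6, 191.9]
tool_rot: [-0.004, -0.013, 0.966, 0.259]
contact_force: [-0.5, -0.6, -1.5]
finger_gap: 19.6
grasp_force: 60.0
```

```bash
python3 t.py 0 -10
```

```text
t 8.3 m [-0.2 -0.1 11.3] F ex,ey,n [-1.2  0.6 -1.1]
xyz [ 0.1  0.2 21.3] dr [ 0.02 -0.01 -0.01]
```

Emit:
play_rows(
  deltas=[
    {"dr":[0,0,0],"xyz":[0,0,7],"grip":-1},
    {"dr":[0,0,0],"xyz":[0,0,13],"grip":-1},
    {"dr":[0,0,0],"xyz":[0,0,18],"grip":-1},
    {"dr":[0,0,0],"xyz":[0,0,21],"grip":-1},
    {"dr":[0,0,0],"xyz":[0,0,24],"grip":-1},
  ],
)

```text
time_s: 8.8
tool_pos: [529.5, 52.3, 170.5]
tool_rot: [-0.005, -0.013, 0.966, 0.259]
contact_force: [0.1, 0.1, -1.8]
finger_gap: 19.4
grasp_force: 60.0
```

```bash
python3 t.py 0 -30
```

```text
t 8.8 m [  0.2   0.6 -13.6] F ex,ey,n [-0.8 -0.1 -1.7]
xyz [-0.7 -0.2 16.4] dr [ 0.05 -0.12  0.03]
```

Emit:
play_rows(
  deltas=[
    {"dr":[0,0,0],"xyz":[0,0,4],"grip":-1},
    {"dr":[0,0,0],"xyz":[0,0,8],"grip":-1},
    {"dr":[0,0,0],"xyz":[0,0,12],"grip":-1},
    {"dr":[0,0,0],"xyz":[0,0,16],"grip":-1},
    {"dr":[0,0,0],"xyz":[0,0,20],"grip":-1},
  ],
)

```text
time_s: 9.3
tool_pos: [529.4, 61.9, 153.4]
tool_rot: [-0.004, -0.013, 0.966, 0.259]
contact_force: [-1.1, -1.3, 1.3]
finger_gap: 19.6
grasp_force: 60.0
```

```bash
python3 t.py 0 -40
```

```text
t 9.3 m [ -0.1   0.5 -33.3] F ex,ey,n [-0.5  1.1  1.8]
xyz [-0.5  0.1  6.7] dr [ 0.03 -0.06  0.  ]
```

Emit:
play_rows(
  deltas=[
    {"dr":[0,0,0],"xyz":[0,0,2],"grip":-1},
    {"dr":[0,0,0],"xyz":[0,0,4],"grip":-1},
    {"dr":[0,0,0],"xyz":[0,0,6],"grip":-1},
    {"dr":[0,0,0],"xyz":[0,0,8.5],"grip":-1},
  ],
)

```text
time_s: 9.7
tool_pos: [529.0, 66.1, 146.0]
tool_rot: [-0.005, -0.013, 0.966, 0.259]
contact_force: [0.7, -2.3, 1.2]
finger_gap: 19.6
grasp_force: 60.0
```

```bash
python3 t.py 0 -45
```

```text
t 9.7 m [ -0.1   0.8 -41.8] F ex,ey,n [-1.4 -0.6  2.2]
xyz [-0.8  0.1  3.2] dr [ 0.03 -0.1   0.01]
```

Emit:
play_rows(
  deltas=[
    {"dr":[0,0,0],"xyz":[-0.3,0,2],"grip":-1},
    {"dr":[0,0,0],"xyz":[-0.5,0,4],"grip":-1},
    {"dr":[0,0,0],"xyz":[-0.5,0,6],"grip":-1},
    {"dr":[0,0,0],"xyz":[-0.5,0,8],"grip":-1},
  ],
)

```text
time_s: 10.1
tool_pos: [529.4, 70.1, 139.1]
tool_rot: [-0.005, -0.013, 0.966, 0.259]
contact_force: [0.2, -2.3, 0.8]
finger_gap: 19.8
grasp_force: 60.0
```

```bash
python3 t.py 0 -62
```

```text
t 10.1 m [ -0.1   0.3 -49.8] F ex,ey,n [-1.6 -0.1  1.9]
xyz [-0.3  0.1 12.2] dr [ 0.03 -0.1   0.01]
```

At 49.8 mm there is only 2 N of drag, so gap1 is the deep one. Pushing home.

Emit:
play_rows(
  deltas=[
    {"dr":[0,0,0],"xyz":[0,0,3],"grip":-1},
    {"dr":[0,0,0],"xyz":[0,0,6],"grip":-1},
    {"dr":[0,0,0],"xyz":[0,0,9],"grip":-1},
    {"dr":[0,0,0],"xyz":[0,0,11],"grip":-1},
    {"dr":[0,0,0],"xyz":[0,0,12.5],"grip":-1},
  ],
)

```text
time_s: 10.6
tool_pos: [529.1, 76.4, 128.2]
tool_rot: [-0.005, -0.013, 0.966, 0.259]
contact_force: [0.7, -3.8, 0.5]
finger_gap: 19.8
grasp_force: 60.0
```

```bash
python3 t.py 0 -62
```

```text
t 10.6 m [ -0.    0.4 -62.4] F ex,ey,n [-3.1 -0.6  2.3]
xyz [-0.4  0.  -0.4] dr [ 0.04 -0.11  0.01]
```

Emit:
play_rows(
  deltas=[
    {"dr":[0,0,0],"xyz":[0,0,0.6],"grip":-1},
    {"dr":[0,0,0],"xyz":[0,0,1.2],"grip":-1},
    {"dr":[0,0,0],"xyz":[0,0,1.2],"grip":-1},
  ],
)

```text
time_s: 10.9
tool_pos: [529.3, 76.6, 127.9]
tool_rot: [-0.005, -0.013, 0.966, 0.259]
contact_force: [-2.2, -6.8, 9.2]
finger_gap: 19.5
grasp_force: 60.0
```

```bash
python3 t.py 0 -62
```

```text
t 10.9 m [ -0.    0.1 -62.8] F ex,ey,n [-1.3  2.4 11.4]
xyz [-0.1  0.  -0.8] dr [ 0.01 -0.08 -0.01]
```

Collar seating at 62.8 mm. Pressing slightly more, then releasing.

Emit:
play_rows(
  deltas=[
    {"dr":[0,0,0],"xyz":[0,0,0.6],"grip":-1},
    {"dr":[0,0,0],"xyz":[0,0,0.6],"grip":-1},
  ],
)

```text
time_s: 11.1
tool_pos: [529.5, 76.7, 127.8]
tool_rot: [-0.004, -0.013, 0.966, 0.258]
contact_force: [-3.4, -10.0, 16.7]
finger_gap: 19.2
grasp_force: 60.0
```

Emit:
play_rows(
  deltas=[
    {"dr":[0,0,0],"xyz":[0,0,0],"grip":0.2},
    {"dr":[0,0,0],"xyz":[0,0,0],"grip":0.2},
    {"dr":[0,0,0],"xyz":[0,0,0],"grip":0.2},
    {"dr":[0,0,0],"xyz":[0,0,0],"grip":0.2},
    {"dr":[0,0,0],"xyz":[0,0,0],"grip":0.2},
  ],
)

```text
time_s: 11.6
tool_pos: [529.0, 77.5, 126.8]
tool_rot: [-0.005, -0.013, 0.966, 0.259]
contact_force: [0.4, -0.1, 0.1]
finger_gap: 53.3
grasp_force: 0.0
```

Emit:
play_rows(
  deltas=[
    {"dr":[0,0,0],"xyz":[0,0,-15],"grip":0.2},
    {"dr":[0,0,0],"xyz":[0,0,-40],"grip":0.2},
    {"dr":[0,0,0],"xyz":[0,0,-75],"grip":0.2},
    {"dr":[0,0,0],"xyz":[0,0,-110],"grip":0.2},
    {"dr":[0,0,0],"xyz":[-20,0,-140],"grip":0.2},
  ],
)

```text
time_s: 12.1
tool_pos: [549.7, 6.9, 249.2]
tool_rot: [-0.005, -0.013, 0.966, 0.258]
contact_force: [1.6, -0.4, -0.3]
finger_gap: 55.9
grasp_force: 0.0
```

```bash
cat > e.py <<'E'
from h import *
im,d,c,P=grab("wrist"); cv2.imwrite("pics/w5.png",im[:,:,::-1]); X=cloud(d,c,P); b=im.astype(int)
z=np.load("mould.npz"); o,n,ex,ey=[z[k] for k in("o","n","ex","ey")]; o=o-1.4*ex
r=((b[...,0]>80)&(b[...,1]<.4*b[...,0])&(b[...,2]<.4*b[...,0])&(d>0)); r&=np.linalg.norm(X-o,axis=2)<130
p=X[r]-o; q=np.stack([p@ex,p@ey,p@n],1); print(len(q),np.percentile(q,[2,50,98],axis=0).round(1).tolist())
t=q[q[:,2]>np.percentile(q[:,2],95)-3]; print("top",t.mean(0).round(1),"expect z 72"); print(arm.state()["contact_force"])
E
python3 e.py
```

```text
1308 [[-10.6, -13.4, 28.5], [-1.5, 3.5, 71.6], [7.6, 16.6, 73.2]]
top [-1.6  1.2 71.8] expect z 72
[ 5.81436592 -1.99495412  3.97384615]
```

View pics/w5.png

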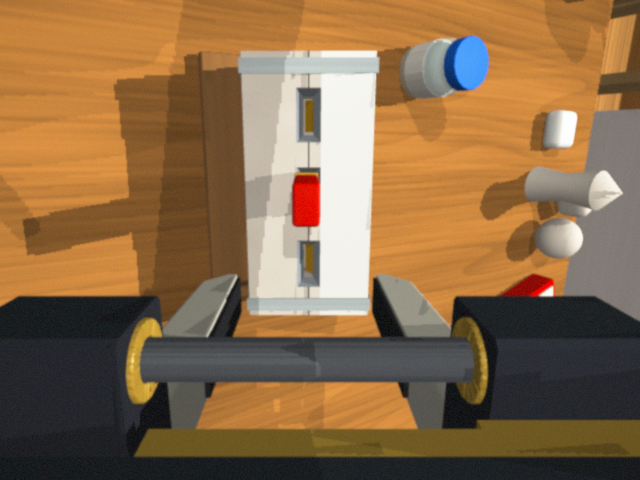

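The gauge stands in the middle gap at (306,200), handle top 71.8 mm above the face (72 expected), and the fingers are clear of it. Letting the arm settle, then handing in.

Emit:
play_rows(
  deltas=[
    {"dr":[0,0,0],"xyz":[0,0,0],"grip":0.2},
    {"dr":[0,0,0],"xyz":[0,0,0],"grip":0.2},
    {"dr":[0,0,0],"xyz":[0,0,0],"grip":0.2},
  ],
)

```text
time_s: 12.45
tool_pos: [550.0, 8.6, 247.0]
tool_rot: [-0.006, -0.014, 0.966, 0.259]
contact_force: [-0.3, 0.3, 0.2]
finger_gap: 55.6
grasp_force: 0.0
```

```bash
python3 -c "
from rig import arm
print(arm.state()['contact_force']); print(arm.finish_job())"
```

```text
[-0.31829157  0.3210311   0.20689921]
the job is handed in; nothing more can be done
None
```

The job is handed in at about 12.5 s: gap0 stopped hard at about 40 mm, gap1 ran deep, and the red gauge is released there with its collar down on the mould; gap2 was not probed.

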